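# Brush out the dispensing beakers

## Task

Lift the bottle brush off its fork and brush out every measuring beaker that is there, always in the order blue, yellow, red: in each one push the brush down to the bottom, draw it well up and push it down to the bottom again. Then leave the used brush standing head down in the steel soaking jar and all the beakers standing upright on the green mat, without shoving the other things on the counter about.

Things in the scene. Friction and masses are not known exactly. Their poses are not given: they have to be found in the camera images.
- blue_mid (a point): centre, half-way up (50 mm), of the blue plastic measuring beaker: open round straight-walled cup, outer diameter 60 mm, inner 53 mm, 100 mm tall, floor 5 mm thick, so its inner floor lies 45 mm below this point and its rim 50 mm above; z up when it stands. Loose, about 160 g, stands on the worktop. None if this beaker is absent this time
- blue_beaker: the same blue beaker, origin at the centre of its underside, z up. None if absent
- yellow_mid (a point): centre, half-way up (50 mm), of the yellow plastic measuring beaker: open round straight-walled cup, outer diameter 60 mm, inner 53 mm, 100 mm tall, floor 5 mm thick, so its inner floor lies 45 mm below this point and its rim 50 mm above; z up when it stands. Loose, about 160 g, stands on the worktop. None if this beaker is absent this time
- yellow_beaker: the same yellow beaker, origin at the centre of its underside, z up. None if absent
- red_mid (a point): centre, half-way up (50 mm), of the red plastic measuring beaker: open round straight-walled cup, outer diameter 60 mm, inner 53 mm, 100 mm tall, floor 5 mm thick, so its inner floor lies 45 mm below this point and its rim 50 mm above; z up when it stands. Loose, about 160 g, stands on the worktop. None if this beaker is absent this time
- red_beaker: the same red beaker, origin at the centre of its underside, z up. None if absent
- brush: bottle brush, 236 mm long, about 90 g, loose, hanging upright at the start; origin at the bristle tip, z runs from there to the handle. From the tip: bristle head 85 mm long (soft tufts 42 mm dia, hard core 24 mm dia), steel stem 8 mm dia, orange round collar 44 mm dia from 170 to 176 mm, square orange handle 22 x 22 mm from 176 to 236 mm, faces square to x and y
- brush_tip (a point): bottom end of the bristle head, on the brush's axis (z towards the handle)
- brush_grip (a point): centre of the square orange handle, on the axis, 206 mm from the tip; z points away from the bristles, x and y are square to the handle's faces
- brush_stand: fixed stand with a steel fork, origin under its 130 x 120 x 12 mm white base plate; x points to its upright post. To take the brush off, lift it about 20 mm (not above 60 mm, or the bristles meet the fork), draw it out along the stand's -x by 75 mm or more, then raise it
- fork_seat (a point): where the brush's collar hangs: midway between the fork's two level prongs (22 mm apart, 8 mm thick), on their top face, 210 mm above the worktop; axes as the stand's. The fork is open towards -x; the prongs' ends, 33 to 41 mm out along -x, turn up 12 mm. The post, 53 mm away along +x, is no higher than the prongs
- jar_floor (a point): centre of the inner floor, 6 mm above the worktop, of the fixed open steel soaking jar: outer diameter 74 mm, inner 66 mm, rim 115 mm above the worktop
- mat_mid (a point): centre of the top face of the fixed flat green mat, 270 mm along its x, 160 mm along its y, 4 mm thick
- amber_bottle: bystander: amber glass medicine bottle, 48 mm dia, 130 mm tall; origin at the centre of its underside; not part of the job
- tablet_jar: bystander: white tablet jar with green cap, 48 mm dia, 70 mm tall; origin at the centre of its underside; not part of the job
Things that resemble listed ones, but are neither listed nor needed, are in the scene too. What is shaped like the brush but turquoise is not meant. Of the things that look like the blue_beaker, the larger one is meant.

How it is judged:
On the way, in this order (a step that is already met when the one before it is completed fails the run):
1. the brush is lifted off its fork, still upright (horizontal distance between brush_grip and fork_seat above 0.06 m and angle between brush_grip's own z axis and vertical below 0.5 rad and height (world z) of brush_tip above 0.02 m), for 0.1 s.
2. the brush tip reaches the bottom of the blue beaker (horizontal distance between brush_tip and blue_mid below 0.026 m and z of brush_tip in the frame of blue_mid between -0.055 and -0.025 m and angle between blue_mid's own z axis and vertical below 0.35 rad), for 0.1 s.
3. the brush is drawn up in the blue beaker (horizontal distance between brush_tip and blue_mid below 0.026 m and z of brush_tip in the frame of blue_mid between 0.015 and 0.15 m), for 0.05 s.
4. the brush tip reaches the bottom of the blue beaker a second time (all of step 2), for 0.1 s.
5. the brush tip reaches the bottom of the yellow beaker (horizontal distance between brush_tip and yellow_mid below 0.026 m and z of brush_tip in the frame of yellow_mid between -0.055 and -0.025 m and angle between yellow_mid's own z axis and vertical below 0.35 rad), for 0.1 s.
6. the brush is drawn up in the yellow beaker (horizontal distance between brush_tip and yellow_mid below 0.026 m and z of brush_tip in the frame of yellow_mid between 0.015 and 0.15 m), for 0.05 s.
7. the brush tip reaches the bottom of the yellow beaker a second time (all of step 5), for 0.1 s.
8. the brush tip reaches the bottom of the red beaker (horizontal distance between brush_tip and red_mid below 0.026 m and z of brush_tip in the frame of red_mid between -0.055 and -0.025 m and angle between red_mid's own z axis and vertical below 0.35 rad), for 0.1 s.
9. the brush is drawn up in the red beaker (horizontal distance between brush_tip and red_mid below 0.026 m and z of brush_tip in the frame of red_mid between 0.015 and 0.15 m), for 0.05 s.
10. the brush tip reaches the bottom of the red beaker a second time (all of step 8), for 0.1 s.
At the end, for the whole second after the job is handed in: the brush rests head down in the soaking jar (tip inside and within 30 mm of its floor, tilt under 0.6 rad), and every beaker present stands upright (within 0.15 rad) on the green mat, its centre within the mat's outline, all released and at rest (horizontal distance between brush_tip and jar_floor below 0.033 m and z of brush_tip in the frame of jar_floor below 0.03 m and angle between brush_grip's own z axis and vertical below 0.6 rad and linear speed of each of brush, blue_beaker, yellow_beaker, red_beaker below 0.03 m/s and x of blue_mid in the frame of mat_mid between -0.135 and 0.135 m and y of blue_mid in the frame of mat_mid between -0.08 and 0.08 m and z of blue_mid in the frame of mat_mid between 0.04 and 0.06 m and angle between each of blue_mid, yellow_mid, red_mid's own z axis and vertical below 0.15 rad and x of yellow_mid in the frame of mat_mid between -0.135 and 0.135 m and y of yellow_mid in the frame of mat_mid between -0.08 and 0.08 m and z of yellow_mid in the frame of mat_mid between 0.04 and 0.06 m and x of red_mid in the frame of mat_mid between -0.135 and 0.135 m and y of red_mid in the frame of mat_mid between -0.08 and 0.08 m and z of red_mid in the frame of mat_mid between 0.04 and 0.06 m); the robot touches nothing.
It fails at once if another thing on the counter is shoved more than 40 mm (distance of any of amber_bottle, tablet_jar from where it was at the start of the episode above 0.04 m).
Of blue_beaker, yellow_beaker, red_beaker only 2 to 3 are there at a start; the rules pass over those that are not, and their reading is None.
At some moment in a run one of blue_beaker, yellow_beaker, red_beaker may be knocked a few centimetres aside while the robot is not near it.
It also fails if it takes over 210 s, if anything falls off the work surface, if the arm or the gripper's body presses on something with over 40 N, if the wrist force passes 120 N, or if a joint passes its speed limit or range.

## Robot

A 6-joint arm with a two-finger parallel gripper is mounted at the origin on the work surface. World frame = base frame: x ahead of the robot, y to its left, z up, the work surface at z = 0. Lengths are in m, angles in rad, forces in N, time in s.
With the tool pointing down it reaches from about 0.3 to 0.775 m from the base axis. Payload 14.6 kg.
Tool frame: the origin (TCP) lies at the very end of the fingers, on their centre line; the grasp point (between the pads) lies 19 mm behind it; z points along the fingers, y is the line along which they close (so a half turn about z gives the same grasp; the last joint's range is limited). The gripper opens to 94 mm and grips with 3 to 60 N. Pads are 16 mm wide; open, the fingers measure 119 mm over their backs; the gripper's body (75 mm by 177 mm) begins 78 mm behind the grasp point.
Start: joints at [1.068, 0.3, 1.521, -0, 1.321, -0.067], TCP at [0.232, 0.499, 0.205] pointing down, gripper open.
Joint ranges: [-3.03, 3.03], [-0.79, 2.21], [0.23, 2.52], [-1.04, 4.18], [0, 3.07], [-2.55, 2.55]. Speed limits (rad/s): [2.22, 2.22, 2.57, 3.14, 3.14, 3.14].

## Interface

Orientations are given as [roll, pitch, yaw] about the fixed x, y, z axes, in that order (R = Rz(yaw) Ry(pitch) Rx(roll)).
In Python, from station import telemetry, cams, hand_in, nets gives the robot as it stands.
- The arm moves only by the tool move_arm, never from a script. Its argument "increments" is a list of rows, each a list of 4 numbers: the shift along the tool's x, y, z in m, then the turn about the tool's z in rad. In form: [[tx, ty, tz, roll], ...]. A call has 1 to 20 rows; each row shifts and turns the commanded pose from where the row before left it, along the tool's axes as they then stand; what a row does not reach is not made up. A row lasts 1/8 s, in which the tool goes at most 62.5 mm and 10.7 degrees, less where a joint would pass 70% of its speed; a pose out of reach is approached as far as the arm can. A call is refused whole if a number of a shift passes 0.0625 or a number of a turn 0.188, either way. A call with a gripper value outside its range is refused whole. "grip" is the opening, from 0 (shut) to 1 (fully open), set as the call begins (left out, the last holds). The fingers move at their own pace and stop on an object; "force" is the grip in N (left out, the last holds). Time passes only in rows, so rows that do not move let the fingers close. It gives the time, the measured TCP pose, the force, the opening and the grip force at its end, in the units of the state.
- telemetry.get_obs(): the state, without advancing time (a new reading comes with each control period).
- cams.camera(name): name is "side" or "top"; returns the picture (400x640x3 uint8, blue, green, red); there is no depth.
- cams.camera_model(name): a dict with "intrinsics" (3x3 intrinsics, pixels), "xyz" and "attitude" of the camera in the world. Camera axes: x right, y up, looking along -z (the intrinsics and any distortion apply to the point x, -y, -z); pixel columns grow to the right and rows downward; lengths in m; the calibration is good to about 2 mm. A picture is of the moment at which its call begins. camera_model takes no time and is no camera call.
- hand_in(): hands the job in; it is judged then, once.
Trained networks look in the newest picture that a camera, given by its name, has taken for a name from the list of things; names that differ only in an ending like _2 or _b are one class to them, and where a whole thing is asked for, a point or a joint stands for the part that bears it (a point fixed in the world has none). Each returns a list of dicts, best first, with "conf" (0 to 1); they miss things now and then, are a little off and sometimes report something else, mostly with a low value. They report only what shows in the picture. A call takes as long as a camera call. They do not tell look-alikes from the thing itself.
- nets.search_frame(camera, query): "extent" ([left, top, right, bottom] in pixels, round what is visible of it).
- nets.mark_of(camera, query): "centre" ([column, row] in pixels: a listed point, or the origin of a listed thing).
The state is a dict: "time_s": time; "qpos": joint angles; "joint_vel": joint speeds; "tau": joint torques, N m; "ee_pos": TCP position; "eef_rot": TCP orientation; "force": force on the tool from outside, world axes, zero at the start; "moment": the same for the moment, N m; "grip_width": finger opening in m; "grip_force": force on a finger pad.
Only numpy, scipy, OpenCV 4.12 (cv2) and the standard library are available. Lean on these libraries where they do the work, as an engineer would, in place of code of your own. Each camera call takes 0.05 s, during which the arm holds its last target. There are 200 camera calls.

## Working session

There is one attempt and no reset: what is moved stays moved. The work goes in short steps, Python scripts to look and compute and a tool call to move; the robot and the scene stay as the last step left them, time stands still between calls to the robot, and variables do not carry over. Pictures are saved under pics/ and viewed, at most 14 in all, crops included, and the job is handed in when it is done.

Besides the shell and the picture viewer there is one more tool, called after "Call:" by a JSON object that holds its "fn" and its "kwargs", one argument or row to a line. move_arm: Moves the arm, as the interface text tells. Its arguments: {"type":"object","properties":{"increments":{"type":"array"},"grip":{"type":"number"},"force":{"type":"number"}},"required":["increments"]}

```bash
mkdir -p pics; ls; cat > h.py <<'E'
import numpy as np, cv2
from scipy.spatial.transform import Rotation as R
from station import telemetry, cams, nets, hand_in
def model(n):
    m=cams.camera_model(n); A=np.array(m['attitude'],float)
    Rm=A if A.shape==(3,3) else R.from_euler('xyz',A).as_matrix()
    return np.array(m['intrinsics'],float),np.array(m['xyz'],float),Rm
def ray(n,px):
    K,c,Rm=model(n); d=np.linalg.inv(K)@np.array([px[0],px[1],1.])
    return c,Rm@np.array([d[0],-d[1],-d[2]])
def at_z(n,px,z):
    c,d=ray(n,px); return c+d*(z-c[2])/d[2]
def tri(pa,pb,a='top',b='side'):
    c1,d1=ray(a,pa);c2,d2=ray(b,pb)
    s=np.linalg.lstsq(np.c_[d1,-d2],c2-c1,rcond=None)[0]
    p,q=c1+s[0]*d1,c2+s[1]*d2
    return (p+q)/2,np.linalg.norm(p-q)
def proj(n,p):
    K,c,Rm=model(n); q=Rm.T@(np.array(p)-c); u=K@np.array([q[0],-q[1],-q[2]]); return u[:2]/u[2]
E
python3 - <<'E'
from h import *
np.set_printoptions(precision=3,suppress=True)
for n in('top','side'):
    im=cams.camera(n); cv2.imwrite(f'pics/{n}0.png',im); print(n,cams.camera_model(n))
    for q in['blue_mid','yellow_mid','red_mid','brush_grip','brush_tip','fork_seat','jar_floor','mat_mid','amber_bottle','tablet_jar']:
        print(q,[(round(r['conf'],2),np.round(r['centre']).tolist()) for r in nets.mark_of(n,q)[:3]])
print(telemetry.get_obs())
E
```

```text
pics
top {'intrinsics': array([[496.636,   0.   , 319.359],
       [  0.   , 496.636, 194.849],
       [  0.   ,   0.   ,   1.   ]]), 'xyz': array([ 0.493, -0.064,  1.293]), 'attitude': array([ 0.087,  0.022, -1.552])}
blue_mid [(0.8, [360.0, 239.0]), (0.56, [315.0, 250.0]), (0.17, [424.0, 240.0])]
yellow_mid [(0.6, [256.0, 254.0])]
red_mid [(0.73, [199.0, 210.0]), (0.21, [426.0, 245.0])]
brush_grip [(0.97, [496.0, 244.0]), (0.77, [442.0, 249.0])]
brush_tip [(0.79, [428.0, 251.0]), (0.78, [469.0, 247.0])]
fork_seat [(0.8, [443.0, 249.0])]
jar_floor []
mat_mid [(0.89, [198.0, 207.0]), (0.5, [304.0, 169.0])]
amber_bottle [(0.6, [401.0, 172.0])]
tablet_jar [(0.68, [263.0, 167.0])]
side {'intrinsics': array([[391.877,   0.   , 316.467],
       [  0.   , 391.877, 200.057],
       [  0.   ,   0.   ,   1.   ]]), 'xyz': array([0.505, 0.506, 0.876]), 'attitude': array([ 0.685,  0.016, -3.057])}
blue_mid [(0.88, [342.0, 212.0]), (0.65, [302.0, 384.0]), (0.55, [354.0, 250.0])]
yellow_mid [(0.58, [360.0, 307.0])]
red_mid []
brush_grip [(0.77, [356.0, 94.0]), (0.71, [358.0, 114.0])]
brush_tip [(0.73, [355.0, 169.0]), (0.73, [352.0, 152.0]), (0.66, [343.0, 210.0])]
fork_seat [(0.71, [358.0, 122.0])]
jar_floor [(0.88, [274.0, 256.0]), (0.21, [343.0, 219.0])]
mat_mid [(0.95, [305.0, 382.0])]
amber_bottle [(0.71, [289.0, 186.0]), (0.2, [355.0, 311.0])]
tablet_jar [(0.59, [262.0, 301.0])]
{'time_s': 1.1, 'qpos': array([ 1.068,  0.3  ,  1.521,  0.   ,  1.321, -0.067]), 'joint_vel': array([-0.001, -0.001,  0.001,  0.001,  0.001, -0.   ]), 'tau': array([ -0.003, -53.167, -35.29 ,   0.071,   0.021,   0.   ]), 'ee_pos': array([0.232, 0.499, 0.205]), 'eef_rot': array([3.142, 0.   , 2.706]), 'force': array([-0.092, -0.388,  0.27 ]), 'moment': array([-0.07 , -0.047,  0.037]), 'grip_force': 0.0, 'grip_width': 0.09405084804978713}
```

View pics/top0.png

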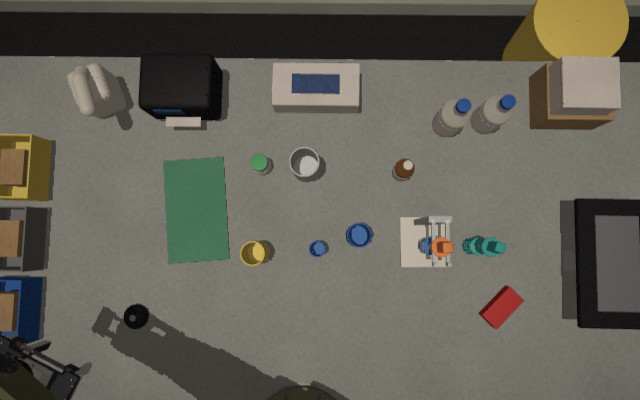

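View pics/side0.png

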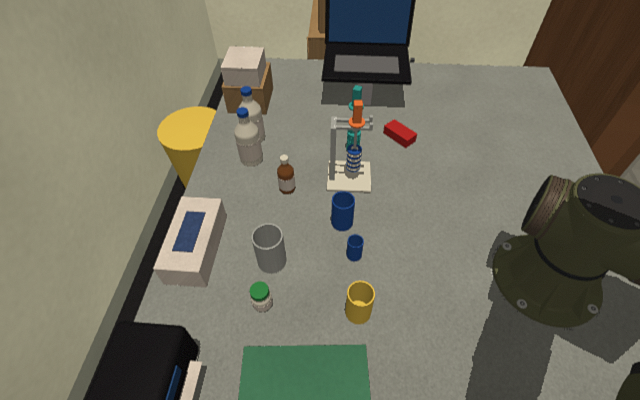

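The images show the orange brush on its fork at top (442,247), which opens towards the robot. The large blue beaker is at top (360,236) and the small blue decoy at (318,248). The yellow beaker is at (254,253), the jar at (305,163) and the mat at about (197,210). There is no red beaker; the red object at (502,307) is a box.

```bash
python3 - <<'E'
from h import *
np.set_printoptions(precision=3,suppress=True)
P=dict(blue=((360,239),(342,212),.05),yellow=((256,254),(360,307),.05),grip=((442,249),(358,114),.240),fork=((443,249),(358,122),.21),
 tip=((428,251),(355,169),.04),amber=((401,172),(289,186),0),tab=((263,167),(262,301),0),mat=((198,207),(305,382),.004))
for k,(a,b,z) in P.items(): print(k,tri(a,b),at_z('top',a,z),at_z('side',b,z))
print('jar rim',at_z('top',(305,161),.115),at_z('side',(269,237),.115), 'floor',at_z('side',(274,256),.006))
for k,px in dict(blue=(359.5,234),yellow=(254,252)).items(): print(k,'rim top',at_z('top',px,.1))
for n,pp in dict(top=[(401,217),(401,267),(452,267)],side=[(331,162),(370,163),(372,190),(327,189)]).items(): print(n,[at_z(n,p,.012) for p in pp])
print('mat',[at_z('top',p,.004) for p in[(164,160),(224,157),(229,261),(168,263)]])
print('turq top',at_z('top',(496,244),.23),at_z('top',(469,247),0))
# edges of handle / zoom
im=cams.camera('top');a=cv2.resize(im[200:280,390:520],None,fx=6,fy=6,interpolation=2)
s=cams.camera('side');b=cv2.resize(s[80:200,310:400],None,fx=5,fy=5,interpolation=2)
cv2.imwrite('pics/za.png',a);cv2.imwrite('pics/zb.png',b)
E
```

```text
blue (array([ 0.499, -0.139,  0.038]), np.float64(0.011698168972784478)) [ 0.493 -0.139  0.05 ] [ 0.504 -0.13   0.05 ]
yellow (array([0.451, 0.123, 0.028]), np.float64(0.0015965873625417555)) [0.451 0.12  0.05 ] [0.453 0.133 0.05 ]
grip (array([ 0.477, -0.299,  0.242]), np.float64(0.002781685688731035)) [ 0.475 -0.299  0.24 ] [ 0.478 -0.301  0.24 ]
fork (array([ 0.475, -0.308,  0.208]), np.float64(0.0012665352952827033)) [ 0.475 -0.308  0.21 ] [ 0.476 -0.306  0.21 ]
tip (array([ 0.469, -0.311,  0.028]), np.float64(0.0071106536882265745)) [ 0.466 -0.309  0.04 ] [ 0.473 -0.299  0.04 ]
amber (array([ 0.666, -0.245,  0.011]), np.float64(0.0037193193619118646)) [ 0.669 -0.247  0.   ] [ 0.666 -0.254  0.   ]
tab (array([0.679, 0.115, 0.004]), np.float64(0.005992351529434624)) [0.677 0.116 0.   ] [0.683 0.114 0.   ]
mat (array([ 0.565,  0.285, -0.004]), np.float64(0.006524772160599149)) [0.568 0.282 0.004] [0.562 0.287 0.004]
jar rim [ 0.677 -0.001  0.115] [0.671 0.006 0.115] floor [ 0.672 -0.008  0.006]
blue rim top [ 0.505 -0.134  0.1  ]
yellow rim top [0.457 0.117 0.1  ]
top [array([ 0.551, -0.245,  0.012]), array([ 0.424, -0.246,  0.012]), array([ 0.426, -0.375,  0.012])]
side [array([ 0.547, -0.351,  0.012]), array([ 0.427, -0.355,  0.012]), array([ 0.421, -0.246,  0.012]), array([ 0.552, -0.24 ,  0.012])]
mat [array([0.691, 0.378, 0.004]), array([0.701, 0.219, 0.004]), array([0.43 , 0.196, 0.004]), array([0.422, 0.355, 0.004])]
turq top [ 0.488 -0.415  0.23 ] [ 0.477 -0.422  0.   ]
```

View pics/za.png

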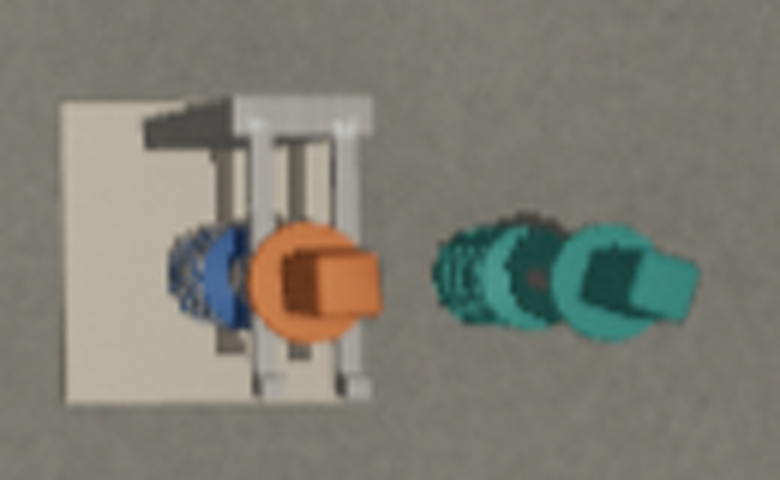

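View pics/zb.png

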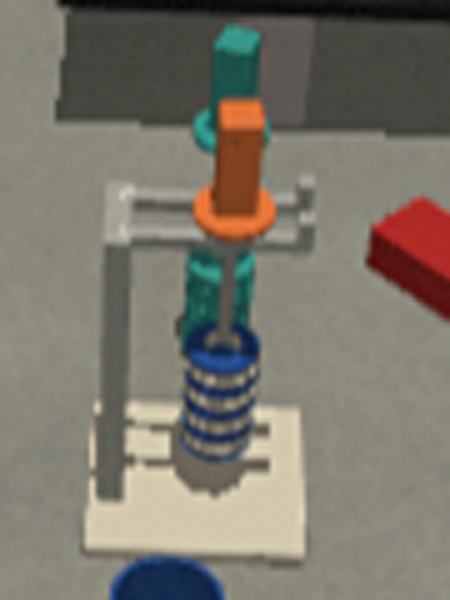

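Zoomed in, the handle's top face is centred at about top (448.5,247.2) and side (358.4,103). The stand is square to the world axes. I'll turn the tool so it closes along x, and refine the handle position in the same turn.

Call:
{"fn": "move_arm", "kwargs": {
  "increments": [
    [0,0,-0.018,0.162],
    [0,0,-0.018,0.162],
    [0,0,-0.018,0.162],
    [0,0,-0.018,0.162],
    [0,0,-0.018,0.162],
    [0,0,-0.018,0.162],
    [0,0,-0.018,0.162],
    [0,0,0,0]
  ],
  "grip": 1,
  "force": 30
}}

```text
time_s: 2.2
ee_pos: [0.2323, 0.4989, 0.3324]
eef_rot: [3.141, -0.002, 1.573]
force: [0.1, -0.5, 0.0]
grip_width: 0.0939
grip_force: 0.0
```

```bash
python3 - <<'E'
from h import *
np.set_printoptions(precision=4,suppress=True)
print(tri((448.5,247.2),(358.4,103)),at_z('top',(448.5,247.2),.276),at_z('side',(358.4,103),.276))
print('collar',at_z('top',(390+306/6,200+283/6),.216),at_z('side',(310+234/5,80+209/5),.216))
o=telemetry.get_obs();print(o['ee_pos'],o['eef_rot'],o['qpos'])
E
```

```text
(array([ 0.4792, -0.3054,  0.2705]), np.float64(0.0005721615735852172)) [ 0.4796 -0.3041  0.276 ] [ 0.4792 -0.2981  0.276 ]
collar [ 0.4786 -0.3023  0.216 ] [ 0.4793 -0.2992  0.216 ]
[0.2323 0.4989 0.3324] [ 3.1406 -0.0019  1.5729] [1.0684 0.2384 1.3089 0.     1.5922 1.0664]
```

Call:
{"fn": "move_arm", "kwargs": {
  "increments": [
    [-0.05,0.0154,0,0],
    [-0.05,0.0154,0,0],
    [-0.05,0.0154,0,0],
    [-0.05,0.0154,0,0],
    [-0.05,0.0154,0,0],
    [-0.05,0.0154,0,0],
    [-0.05,0.0154,0,0],
    [-0.05,0.0154,0,0],
    [-0.05,0.0154,0,0],
    [-0.05,0.0154,0,0],
    [-0.05,0.0154,0,0],
    [-0.05,0.0154,0,0],
    [-0.05,0.0154,0,0],
    [-0.05,0.0154,0,0],
    [-0.05,0.0154,0,0],
    [-0.05,0.0154,0,0],
    [0,0,0,0],
    [0,0,0,0]
  ]
}}

```text
time_s: 4.45
ee_pos: [0.4792, -0.3006, 0.3307]
eef_rot: [-3.141, -0.001, 1.574]
force: [0.7, -0.1, 0.5]
grip_width: 0.0941
grip_force: 0.0
```

```bash
python3 - <<'E'
from h import *
o=telemetry.get_obs();print(o['ee_pos'],o['eef_rot'],o['qpos'])
s=cams.camera('side');b=cv2.resize(s[20:200,260:460],None,fx=3,fy=3,interpolation=2)
cv2.imwrite('pics/b1.png',b)
E
```

```text
[ 0.47918586 -0.30064478  0.33070922] [-3.14077436e+00 -8.07334585e-04  1.57419307e+00] [-6.25155899e-01  2.77734056e-01  1.26382402e+00  1.71979203e-04
  1.60117117e+00 -6.28547851e-01]
```

View pics/b1.png

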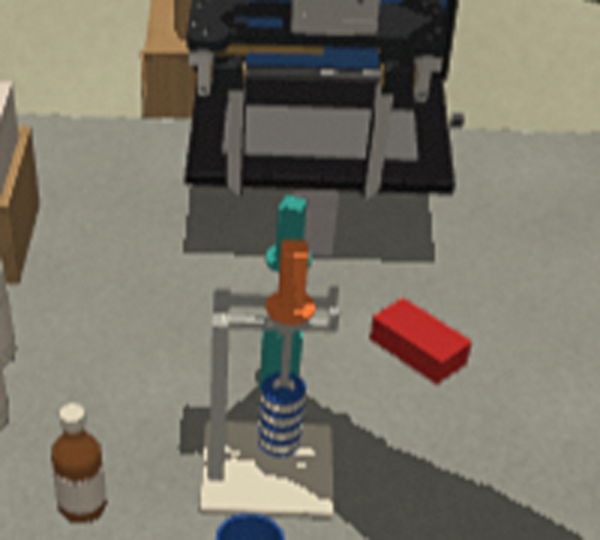

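The open fingers, with tips at crop (234,192) and (375,192), straddle the orange handle at about crop (293,245). Next I go down and grip.

Call:
{"fn": "move_arm", "kwargs": {
  "increments": [
    [-0.001,0,0.02,0],
    [0,0,0.02,0],
    [0,0,0.02,0],
    [0,0,0.02,0],
    [0,0,0.018,0],
    [0,0,0,0],
    [0,0,0,0]
  ]
}}

```text
time_s: 5.38
ee_pos: [0.4796, -0.3018, 0.2347]
eef_rot: [3.14, 0.001, 1.573]
force: [-0.3, 1.3, 0.4]
grip_width: 0.094
grip_force: 0.0
```

Call:
{"fn": "move_arm", "kwargs": {
  "increments": [
    [0,0,0,0],
    [0,0,0,0],
    [0,0,0,0],
    [0,0,0,0],
    [0,0,0,0],
    [0,0,0,0],
    [0,0,0,0],
    [0,0,0,0]
  ],
  "grip": 0,
  "force": 35
}}

```text
time_s: 6.38
ee_pos: [0.4794, -0.3022, 0.2335]
eef_rot: [3.142, 0.0, 1.572]
force: [1.1, -0.7, -0.2]
grip_width: 0.0218
grip_force: 35.0
```

Call:
{"fn": "move_arm", "kwargs": {
  "increments": [
    [0,0,-0.013,0],
    [0,0,-0.013,0],
    [0,0,0,0],
    [0,-0.02,0,0],
    [0,-0.02,0,0],
    [0,-0.02,0,0],
    [0,-0.02,0,0],
    [0,-0.02,0,0],
    [0,0,0,0],
    [0,0,-0.025,0],
    [0,0,-0.025,0],
    [0,0,-0.025,0],
    [0,0,-0.01,0],
    [0,0,0,0],
    [0,0,0,0]
  ]
}}

```text
time_s: 8.25
ee_pos: [0.3794, -0.3021, 0.3434]
eef_rot: [-3.14, -0.001, 1.572]
force: [0.4, -0.7, -1.8]
grip_width: 0.0221
grip_force: 35.0
```

```bash
python3 - <<'E'
from h import *
np.set_printoptions(precision=3,suppress=True)
o=telemetry.get_obs();print(o['ee_pos'],o['grip_width'],o['force'])
for n in('top','side'):
    im=cams.camera(n); cv2.imwrite(f'pics/{n}2.png',im)
    for q in['blue_mid','yellow_mid','red_mid','brush_tip','brush_grip']:
        print(n,q,[(round(r['conf'],2),np.round(r['centre'],1).tolist()) for r in nets.mark_of(n,q)[:3]])
    for q in['blue_beaker','yellow_beaker']:
        print(n,q,[(round(r['conf'],2),np.round(r['extent'],1).tolist()) for r in nets.search_frame(n,q)[:3]])
p=o['ee_pos']-[0,0,.1935]; print('expected tip',p,proj('top',p),proj('side',p))
cv2.imwrite('pics/c2.png',np.vstack([cv2.imread('pics/top2.png')[140:340,140:540],cv2.imread('pics/side2.png')[90:390,200:600]]))
E
```

```text
[ 0.379 -0.302  0.343] 0.022128916782696594 [ 0.449 -0.7   -1.845]
top blue_mid [(0.78, [358.9, 233.3]), (0.58, [314.3, 250.9])]
top yellow_mid [(0.82, [257.5, 256.3]), (0.62, [258.0, 252.8])]
top red_mid []
top brush_tip [(0.85, [434.0, 293.7]), (0.75, [468.9, 247.1])]
top brush_grip [(0.75, [458.6, 305.6])]
top blue_beaker [(0.76, [344.8, 225.8, 369.5, 244.1]), (0.48, [313.7, 239.3, 325.9, 254.9])]
top yellow_beaker [(0.68, [237.3, 241.2, 268.9, 264.9])]
side blue_mid [(0.91, [341.9, 211.0]), (0.89, [355.0, 249.5])]
side yellow_mid [(0.66, [359.7, 304.1]), (0.27, [389.9, 141.2])]
side red_mid []
side brush_tip [(0.64, [348.7, 149.3]), (0.58, [393.2, 140.8])]
side brush_grip [(0.85, [406.6, 71.7]), (0.8, [355.4, 94.3]), (0.51, [346.9, 174.8])]
side blue_beaker [(0.76, [328.4, 192.8, 357.6, 232.7]), (0.57, [346.2, 232.9, 363.4, 260.8])]
side yellow_beaker [(0.9, [342.6, 282.4, 375.5, 324.8]), (0.63, [330.0, 113.3, 370.9, 192.3])]
expected tip [ 0.379 -0.302  0.15 ] [434.541 290.744] [392.24  141.899]
```

View pics/c2.png

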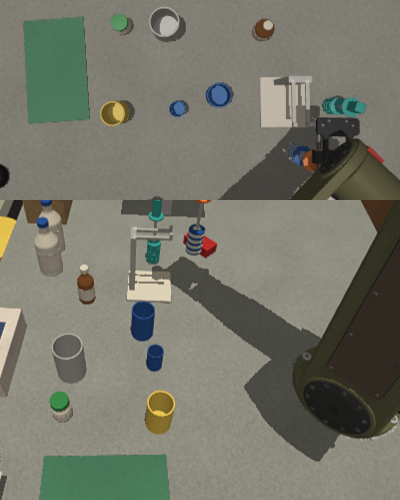

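The brush is held clear of the fork. Its tip is at side (393,141), as predicted, and the beakers haven't moved. I'll fit the beaker and jar positions to their coloured silhouettes.

```bash
cat >> h.py <<'E'
from scipy.optimize import least_squares
HSV=dict(blue=((105,120,20),(125,255,255)),yellow=((18,110,40),(34,255,255)))
def bbox(im,col,near):
    m=cv2.inRange(cv2.cvtColor(im,cv2.COLOR_BGR2HSV),*HSV[col])
    n,l,st,ce=cv2.connectedComponentsWithStats(m)
    i=min((i for i in range(1,n) if st[i,4]>60),key=lambda i:np.hypot(*(ce[i]-near)))
    x,y,w,h,a=st[i]; return np.array([x-.5,y-.5,x+w-.5,y+h-.5])
def model_bbox(n,x,y,r,z0,z1):
    t=np.linspace(0,2*np.pi,60)
    pts=np.array([proj(n,(x+r*np.cos(a),y+r*np.sin(a),z)) for z in(z0,z1) for a in t])
    return np.r_[pts.min(0),pts.max(0)]
def fit(boxes,x0,r=.03,z0=0.,z1=.1):
    f=lambda p:np.concatenate([model_bbox(n,p[0],p[1],r,z0,z1)-b for n,b in boxes.items()])
    s=least_squares(f,x0,diff_step=1e-3,loss='soft_l1'); return s.x,f(s.x)
def beaker(col,x0,z0=0.,cams_=('top','side'),ims=None):
    ims=ims or {n:cams.camera(n) for n in cams_}
    return fit({n:bbox(im,col,proj(n,(x0[0],x0[1],z0+.05))) for n,im in ims.items()},x0,z0=z0,z1=z0+.1)
E
python3 - <<'E'
from h import *
np.set_printoptions(precision=4,suppress=True)
ims={n:cv2.imread(f'pics/{n}2.png') for n in('top','side')}
for c,x in dict(blue=(.503,-.133),yellow=(.456,.12)).items():
    print(c,beaker(c,x,ims=ims)); 
    for n in ims: print(n,beaker(c,x,ims={n:ims[n]})[0])
E
```

```text
Traceback (most recent call last):
  File "h.py", line 36, in beaker
    return fit({n:bbox(im,col,proj(n,(x0[0],x0[1],z0+.05))) for n,im in ims.items()},x0,z0=z0,z1=z0+.1)
  File "h.py", line 33, in fit
    s=least_squares(f,x0,diff_step=1e-3,loss='soft_l1'); return s.x,f(s.x)
                                                                    ~^^^^^
  File "h.py", line 32, in <lambda>
    f=lambda p:np.concatenate([model_bbox(n,p[0],p[1],r,z0,z1)-b for n,b in boxes.items()])
                               ~~~~~~~~~~^^^^^^^^^^^^^^^^^^^^^
  File "h.py", line 29, in model_bbox
    pts=np.array([proj(n,(x+r*np.cos(a),y+r*np.sin(a),z)) for z in(z0,z1) for a in t])
                  ~~~~^^^^^^^^^^^^^^^^^^^^^^^^^^^^^^^^^^^
  File "h.py", line 19, in proj
    K,c,Rm=model(n); q=Rm.T@(np.array(p)-c); u=K@np.array([q[0],-q[1],-q[2]]); return u[:2]/u[2]
           ~~~~~^^^
  File "h.py", line 5, in model
    m=cams.camera_model(n); A=np.array(m['attitude'],float)
ValueError: time passes only in moves, steps and waits
```

```bash
sed -i 's/^def model(n)/import functools\n@functools.lru_cache(None)\ndef model(n)/' h.py
python3 - <<'E'
from h import *
np.set_printoptions(precision=4,suppress=True)
ims={n:cv2.imread(f'pics/{n}2.png') for n in('top','side')}
for c,x in dict(blue=(.503,-.133),yellow=(.456,.12)).items():
    print(c,beaker(c,x,ims=ims)); 
    for n in ims: print(n,beaker(c,x,ims={n:ims[n]})[0])
E
```

```text
blue (array([ 0.5034, -0.1331]), array([-0.3036, -0.5293,  0.0883,  0.6382, -0.5635, -1.3186,  0.4167,
        0.564 ]))
top [ 0.5035 -0.1333]
side [ 0.5032 -0.132 ]
yellow (array([0.4552, 0.1225]), array([-0.0806, -0.4798, -0.0324, -0.1208,  0.2506, -0.831 ,  0.2526,
        0.5914]))
top [0.4545 0.1223]
side [0.4558 0.1227]
```

Call:
{"fn": "move_arm", "kwargs": {
  "increments": [
    [0.03,0.008,0,0],
    [0.03,0.012,0,0],
    [0.03,0.02,0,0],
    [0.025,0.022,0,0],
    [0.025,0.022,0,0],
    [0.017,0.022,0,0],
    [0.012,0.018,0,0],
    [0,0,0,0],
    [0,0,0,0],
    [0,0,0,0]
  ]
}}

```text
time_s: 10.3
ee_pos: [0.5028, -0.1336, 0.3447]
eef_rot: [3.141, 0.0, 1.571]
force: [0.3, -1.1, -1.5]
grip_width: 0.0219
grip_force: 35.0
```

```bash
python3 - <<'E'
from h import *
np.set_printoptions(precision=4,suppress=True)
s=cams.camera('side');print(beaker('blue',(.503,-.133),ims={'side':s}),beaker('yellow',(.455,.1225),ims={'side':s}))
o=telemetry.get_obs();print(o['ee_pos'],proj('side',o['ee_pos']-[0,0,.1935]))
print([(r['conf'],r['centre']) for r in nets.mark_of('side','brush_tip')[:3]])
E
```

```text
(array([ 0.5033, -0.1352]), array([-0.4988,  0.0641,  0.4544, -0.082 ])) (array([0.4558, 0.1227]), array([ 0.0081, -0.729 , -0.0084,  0.6961]))
[ 0.5028 -0.1336  0.3447] [344.1713 185.6961]
[(0.63, [343.6, 188.1]), (0.55, [352.5, 151.2])]
```

Call:
{"fn": "move_arm", "kwargs": {
  "increments": [
    [0,0,0.03,0],
    [0,0,0.03,0],
    [0,0,0.03,0],
    [0,0,0.025,0],
    [0,0,0.018,0],
    [0,0,0.009,0],
    [0,0,0,0],
    [0,0,0,0],
    [0,0,0,0],
    [0,0,0,0]
  ]
}}

```text
time_s: 11.65
ee_pos: [0.5033, -0.1332, 0.2028]
eef_rot: [3.141, 0.0, 1.572]
force: [0.7, 0.3, -1.1]
grip_width: 0.022
grip_force: 35.0
```

Call:
{"fn": "move_arm", "kwargs": {
  "increments": [
    [0,0,-0.025,0],
    [0,0,-0.03,0],
    [0,0,-0.025,0],
    [0,0,0,0],
    [0,0,0,0],
    [0,0,0,0],
    [0,0,0.025,0],
    [0,0,0.03,0],
    [0,0,0.025,0],
    [0,0,0,0],
    [0,0,0,0],
    [0,0,0,0],
    [0,0,0,0]
  ]
}}

```text
time_s: 13.28
ee_pos: [0.5033, -0.1332, 0.2028]
eef_rot: [3.141, 0.0, 1.572]
force: [-1.0, 0.5, -1.2]
grip_width: 0.0221
grip_force: 35.0
```

Call:
{"fn": "move_arm", "kwargs": {
  "increments": [
    [0,0,-0.025,0],
    [0,0,-0.03,0],
    [0,0,-0.03,0],
    [0,0,-0.03,0],
    [0,0,-0.03,0],
    [0,0,0,0],
    [0,0,0,0]
  ]
}}

```text
time_s: 14.15
ee_pos: [0.503, -0.1331, 0.3463]
eef_rot: [-3.14, -0.0, 1.572]
force: [-0.1, 0.2, -1.9]
grip_width: 0.0222
grip_force: 35.0
```

```bash
python3 - <<'E'
from h import *
np.set_printoptions(precision=4,suppress=True)
ims={n:cams.camera(n) for n in('side','top')};cv2.imwrite('pics/c3.png',ims['side'][120:340,220:460])
print(beaker('blue',(.503,-.133),ims={'side':ims['side']}),beaker('yellow',(.455,.1225),ims={'side':ims['side']}))
print(telemetry.get_obs()['ee_pos'])
E
```

```text
(array([ 0.5032, -0.132 ]), array([-0.5243, -1.0177,  0.4746,  0.879 ])) (array([0.4558, 0.1227]), array([ 0.0081, -0.729 , -0.0084,  0.6961]))
[ 0.503  -0.1331  0.3462]
```

View pics/c3.png

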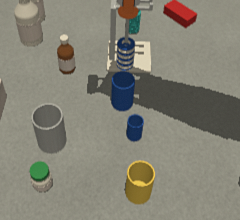

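Crop c3 shows the brush above the blue beaker (123,90), which is unmoved, and yellow still in place. Next is yellow.

Call:
{"fn": "move_arm", "kwargs": {
  "increments": [
    [0.02,-0.005,0,0],
    [0.03,-0.005,0,0],
    [0.03,-0.005,0,0],
    [0.035,-0.006,0,0],
    [0.035,-0.006,0,0],
    [0.03,-0.006,0,0],
    [0.03,-0.005,0,0],
    [0.03,-0.005,0,0],
    [0.0155,-0.005,0,0],
    [0,0,0,0],
    [0,0,0,0],
    [0,0,0,0]
  ]
}}

```text
time_s: 15.75
ee_pos: [0.4551, 0.1216, 0.3474]
eef_rot: [-3.142, 0.0, 1.571]
force: [-0.3, -0.6, -0.6]
grip_width: 0.0221
grip_force: 35.0
```

```bash
python3 - <<'E'
from h import *
np.set_printoptions(precision=4,suppress=True)
s=cams.camera('side');print(beaker('yellow',(.455,.1225),ims={'side':s}),beaker('blue',(.503,-.133),ims={'side':s}))
print(telemetry.get_obs()['ee_pos'])
E
```

```text
(array([0.4557, 0.1239]), array([-0.0046, -1.2677,  0.0028,  1.1722])) (array([ 0.5032, -0.132 ]), array([-0.5243, -1.0177,  0.4746,  0.879 ]))
[0.4551 0.1217 0.3474]
```

Call:
{"fn": "move_arm", "kwargs": {
  "increments": [
    [0.001,0,0.03,0],
    [0,0,0.03,0],
    [0,0,0.03,0],
    [0,0,0.027,0],
    [0,0,0.018,0],
    [0,0,0.009,0],
    [0,0,0,0],
    [0,0,0,0],
    [0,0,0,0],
    [0,0,0,0]
  ]
}}

```text
time_s: 17.05
ee_pos: [0.4551, 0.1233, 0.2038]
eef_rot: [3.141, -0.0, 1.572]
force: [-0.5, 0.7, -1.3]
grip_width: 0.0219
grip_force: 35.0
```

Call:
{"fn": "move_arm", "kwargs": {
  "increments": [
    [0,0,-0.025,0],
    [0,0,-0.03,0],
    [0,0,-0.025,0],
    [0,0,0,0],
    [0,0,0,0],
    [0,0,0,0],
    [0,0,0.025,0],
    [0,0,0.03,0],
    [0,0,0.025,0],
    [0,0,0,0],
    [0,0,0,0],
    [0,0,0,0],
    [0,0,0,0]
  ]
}}

```text
time_s: 18.68
ee_pos: [0.4552, 0.1234, 0.204]
eef_rot: [3.141, -0.0, 1.572]
force: [0.2, -0.6, -0.7]
grip_width: 0.0219
grip_force: 35.0
```

Call:
{"fn": "move_arm", "kwargs": {
  "increments": [
    [0,0,-0.025,0],
    [0,0,-0.03,0],
    [0,0,-0.03,0],
    [0,0,-0.03,0],
    [0,0,-0.03,0],
    [0,0,0,0],
    [0,0,0,0]
  ]
}}

```text
time_s: 19.55
ee_pos: [0.4547, 0.1233, 0.3474]
eef_rot: [-3.14, 0.0, 1.572]
force: [-0.1, -0.1, -0.6]
grip_width: 0.0217
grip_force: 35.0
```

```bash
python3 - <<'E'
from h import *
np.set_printoptions(precision=4,suppress=True)
T=cv2.imread('pics/top0.png');S=cv2.imread('pics/side0.png')
# jar rim outer bbox in top: grey edges; fit by Hough
g=cv2.cvtColor(cv2.resize(T[130:200,270:340],None,fx=6,fy=6,interpolation=2),cv2.COLOR_BGR2GRAY)
c=cv2.HoughCircles(g,cv2.HOUGH_GRADIENT,1.5,50,param1=80,param2=30,minRadius=70,maxRadius=110)
for x,y,r in c[0][:3]:
    px=(270+(x+.5)/6-.5,130+(y+.5)/6-.5); print(px,r/6,at_z('top',px,.115))
for n in('top','side'):
    cams.camera(n);print(n,[(round(r['conf'],2),np.round(r['extent'],1)) for r in nets.search_frame(n,'jar_floor')[:2]])
for p in[(.677,-.001),(.672,-.001)]: print(p,model_bbox('side',*p,.037,0,.115),model_bbox('top',*p,.037,0.115,.115))
cv2.imwrite('pics/jar.png',np.hstack([cv2.resize(T[130:200,270:340],(420,420)),cv2.resize(S[215:285,235:305],(370,420))]))
s=cams.camera('side');print(beaker('yellow',(.455,.1225),ims={'side':s}),beaker('blue',(.503,-.133),ims={'side':s}))
print(telemetry.get_obs()['ee_pos'])
E
```

```text
(np.float32(303.95834), np.float32(161.20833)) 15.041667 [0.676  0.0016 0.115 ]
(np.float32(311.45834), np.float32(166.45833)) 14.216667 [ 0.6636 -0.0167  0.115 ]
top [(0.72, array([290.1, 148.2, 319.9, 179.8]))]
side [(0.97, array([255. , 223.1, 285.5, 271.9]))]
(0.677, -0.001) [251.1552 221.5019 286.4135 272.3165] [289.6312 145.574  320.4611 176.1323]
(0.672, -0.001) [253.2615 221.6258 288.3375 272.452 ] [289.5818 147.629  320.423  178.2096]
(array([0.4557, 0.1239]), array([-0.0046, -1.2677,  0.0028,  1.1722])) (array([ 0.5031, -0.1307]), array([-0.5351, -1.6202,  0.4837,  1.295 ]))
[0.4548 0.1233 0.3478]
```

View pics/jar.png

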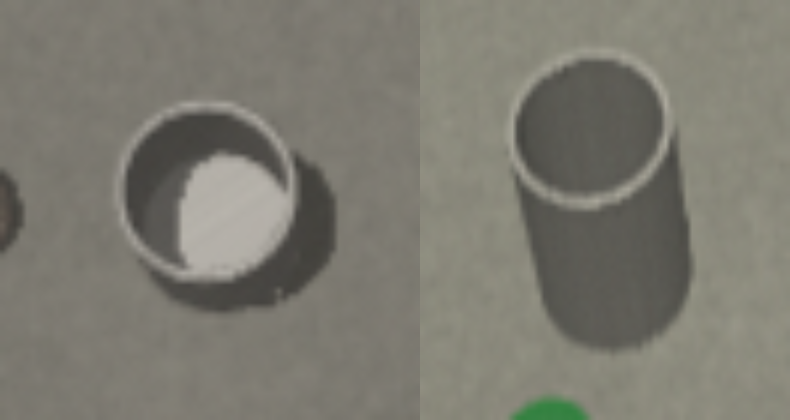

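In the jar crop the rim spans top columns 289.7–319.7 and rows 146.7–176.8, so its centre is at about (0.676, 0.001). Next I go to the jar.

Call:
{"fn": "move_arm", "kwargs": {
  "increments": [
    [-0.0122,0.0221,0,0],
    [-0.0122,0.0221,0,0],
    [-0.0122,0.0221,0,0],
    [-0.0122,0.0221,0,0],
    [-0.0122,0.0221,0,0],
    [-0.0122,0.0221,0,0],
    [-0.0122,0.0221,0,0],
    [-0.0122,0.0221,0,0],
    [-0.0122,0.0221,0,0],
    [-0.0122,0.0221,0,0],
    [0,0,0,0],
    [0,0,0,0],
    [0,0,0,0]
  ]
}}

```text
time_s: 21.42
ee_pos: [0.6757, 0.002, 0.3489]
eef_rot: [3.141, 0.0, 1.572]
force: [-0.7, -0.0, -2.1]
grip_width: 0.022
grip_force: 35.0
```

```bash
python3 - <<'E'
from h import *
s=cams.camera('side');o=telemetry.get_obs();print(o['ee_pos'],proj('side',o['ee_pos']-[0,0,.1935]))
cv2.imwrite('pics/j2.png',cv2.resize(s[100:340,160:400],None,fx=2,fy=2))
E
```

```text
[0.67567399 0.00196088 0.34899447] [265.30958788 225.24995141]
```

View pics/j2.png

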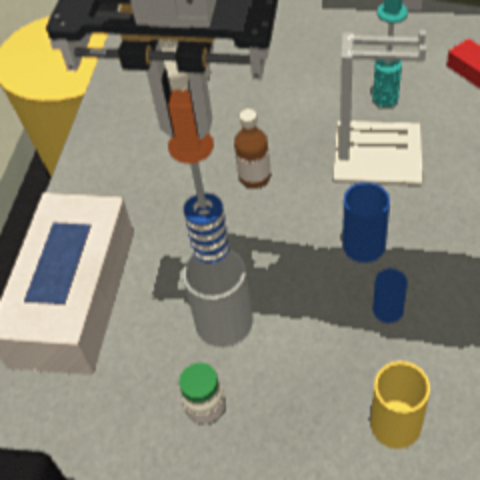

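The brush head hangs straight over the jar mouth, at crop (210,250). Lower it and release.

Call:
{"fn": "move_arm", "kwargs": {
  "increments": [
    [0,0,0.025,0],
    [0,0,0.025,0],
    [0,0,0.025,0],
    [0,0,0.025,0],
    [0,0,0.02,0],
    [0,0,0.015,0],
    [0,0,0.01,0],
    [0,0,0.003,0],
    [0,0,0,0],
    [0,0,0,0],
    [0,0,0,0]
  ]
}}

```text
time_s: 22.85
ee_pos: [0.6762, 0.0015, 0.2009]
eef_rot: [3.141, 0.0, 1.572]
force: [-0.4, 0.7, -0.8]
grip_width: 0.0217
grip_force: 35.0
```

Call:
{"fn": "move_arm", "kwargs": {
  "increments": [
    [0,0,0,0],
    [0,0,0,0],
    [0,0,0,0],
    [0,0,0,0],
    [0,0,0,0],
    [0,0,0,0],
    [0,0,0,0]
  ],
  "grip": 1
}}

```text
time_s: 23.72
ee_pos: [0.6761, 0.0015, 0.2005]
eef_rot: [3.142, 0.0, 1.572]
force: [0.2, 0.4, 0.2]
grip_width: 0.0883
grip_force: 0.0
```

Call:
{"fn": "move_arm", "kwargs": {
  "increments": [
    [0,0,-0.02,0],
    [0,0,-0.025,0],
    [0,0,-0.03,0],
    [0,0,-0.03,0],
    [0,0,-0.03,0],
    [0,0,0,0],
    [0,0,0,0]
  ]
}}

```text
time_s: 24.6
ee_pos: [0.6759, 0.0015, 0.3341]
eef_rot: [-3.14, -0.0, 1.572]
force: [0.1, -0.0, -0.5]
grip_width: 0.0937
grip_force: 0.0
```

```bash
python3 - <<'E'
from h import *
np.set_printoptions(precision=4,suppress=True)
s=cams.camera('side');o=telemetry.get_obs();print(o['ee_pos'])
cv2.imwrite('pics/j3.png',cv2.resize(s[100:340,160:400],None,fx=2,fy=2))
print(beaker('yellow',(.455,.1225),ims={'side':s}),beaker('blue',(.503,-.133),ims={'side':s}))
E
```

```text
[0.6759 0.0015 0.3339]
(array([0.4558, 0.1227]), array([ 0.0081, -0.729 , -0.0084,  0.6961])) (array([ 0.5032, -0.132 ]), array([-0.5243, -1.0177,  0.4746,  0.879 ]))
```

View pics/j3.png

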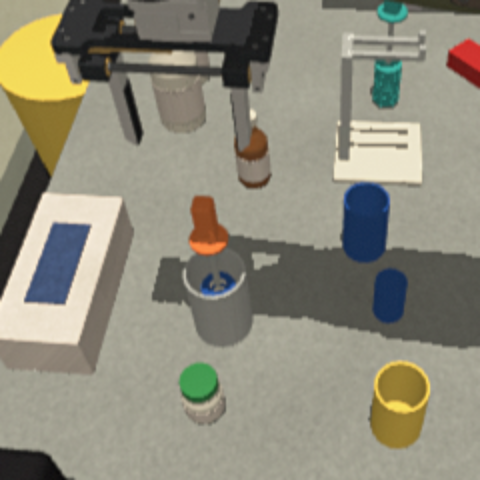

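The brush stands upright in the jar at crop (208,240), and the beakers are unmoved. Now I fetch yellow.

Call:
{"fn": "move_arm", "kwargs": {
  "increments": [
    [0.0121,-0.0221,0,0],
    [0.0121,-0.0221,0,0],
    [0.0121,-0.0221,0,0],
    [0.0121,-0.0221,0,0],
    [0.0121,-0.0221,0,0],
    [0.0121,-0.0221,0,0],
    [0.0121,-0.0221,0,0],
    [0.0121,-0.0221,0,0],
    [0.0121,-0.0221,0,0],
    [0.0121,-0.0221,0,0],
    [0,0,0,0],
    [0,0,0.03,0],
    [0,0,0.03,0],
    [0,0,0.03,0],
    [0,0,0.03,0],
    [0,0,0.03,0],
    [0,0,0,0],
    [0,0,0,0]
  ]
}}

```text
time_s: 26.9
ee_pos: [0.4555, 0.1222, 0.1863]
eef_rot: [3.141, -0.0, 1.572]
force: [0.2, -0.8, 0.4]
grip_width: 0.0942
grip_force: 0.0
```

```bash
python3 - <<'E'
from h import *
np.set_printoptions(precision=4,suppress=True)
s=cams.camera('side');o=telemetry.get_obs();print(o['ee_pos'])
print(beaker('yellow',(.455,.1225),ims={'side':s}),beaker('blue',(.503,-.133),ims={'side':s}))
E
```

```text
[0.4556 0.1223 0.1866]
(array([0.4558, 0.1227]), array([ 0.0081, -0.729 , -0.0084,  0.6961])) (array([ 0.5074, -0.1607]), array([-1.3745, -9.285 ,  1.1275,  2.2192]))
```

Call:
{"fn": "move_arm", "kwargs": {
  "increments": [
    [0,0,0.03,0],
    [0,0,0.03,0],
    [0,0,0.03,0],
    [0,0,0.025,0],
    [0,0,0.015,0],
    [0,0,0,0],
    [0,0,0,0]
  ]
}}

```text
time_s: 27.82
ee_pos: [0.4556, 0.1225, 0.0565]
eef_rot: [3.14, -0.0, 1.572]
force: [-0.5, -0.1, -0.5]
grip_width: 0.094
grip_force: 0.0
```

Call:
{"fn": "move_arm", "kwargs": {
  "increments": [
    [0,0,0,0],
    [0,0,0,0],
    [0,0,0,0],
    [0,0,0,0],
    [0,0,0,0],
    [0,0,0,0]
  ],
  "grip": 0,
  "force": 20
}}

```text
time_s: 28.58
ee_pos: [0.455, 0.1223, 0.0555]
eef_rot: [3.141, -0.0, 1.572]
force: [-0.1, 0.3, 1.6]
grip_width: 0.0604
grip_force: 20.0
```

Call:
{"fn": "move_arm", "kwargs": {
  "increments": [
    [0,0,-0.02,0],
    [0,0,-0.03,0],
    [0,0,-0.03,0],
    [0,0,0,0],
    [0,0,0,0]
  ]
}}

```text
time_s: 29.2
ee_pos: [0.4544, 0.1222, 0.1343]
eef_rot: [-3.14, 0.0, 1.572]
force: [-0.3, 0.6, -2.3]
grip_width: 0.0602
grip_force: 20.0
```

```bash
python3 - <<'E'
from h import *
np.set_printoptions(precision=4,suppress=True)
ims={n:cams.camera(n) for n in('top','side')};print(telemetry.get_obs()['ee_pos'])
cv2.imwrite('pics/k.png',np.hstack([ims['top'][100:330,140:480],ims['side'][100:330,160:420]]))
for n in ims: print(n,beaker('blue',(.503,-.133),ims={n:ims[n]}))
E
```

```text
[0.4543 0.1222 0.1341]
top (array([ 0.5035, -0.1333]), array([-0.2088, -0.5877,  0.191 ,  0.5794]))
side (array([ 0.5062, -0.1319]), array([-1.6293, -1.0392,  1.2806,  0.854 ]))
```

View pics/k.png

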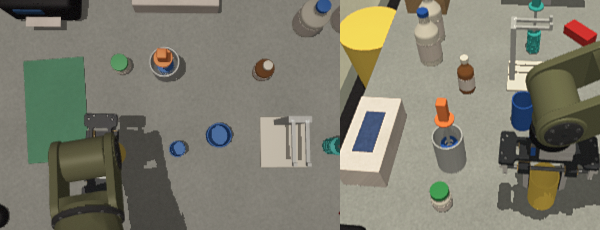

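Yellow is held at side crop (543,185) and blue is unmoved at top crop (219,135). Carry yellow to the mat.

Call:
{"fn": "move_arm", "kwargs": {
  "increments": [
    [0.0175,0.0175,0,0],
    [0.0175,0.0175,0,0],
    [0.0175,0.0175,0,0],
    [0.0175,0.0175,0,0],
    [0.0175,0.0175,0,0],
    [0.0175,0.0175,0,0],
    [0.0175,0.0175,0,0],
    [0.0175,0.0175,0,0],
    [0.0175,0.0175,0,0],
    [0.0175,0.0175,0,0],
    [0,0,0,0],
    [0,0,0.025,0],
    [0,0,0.025,0],
    [0,0,0.015,0],
    [0,0,0,0],
    [0,0,0,0]
  ]
}}

```text
time_s: 31.3
ee_pos: [0.6302, 0.2976, 0.0715]
eef_rot: [3.14, -0.001, 1.572]
force: [0.1, -0.3, -1.1]
grip_width: 0.0604
grip_force: 20.0
```

Call:
{"fn": "move_arm", "kwargs": {
  "increments": [
    [0,0,0.006,0],
    [0,0,0.005,0],
    [0,0,0,0],
    [0,0,0,0],
    [0,0,0,0]
  ]
}}

```text
time_s: 31.92
ee_pos: [0.6297, 0.2975, 0.0594]
eef_rot: [-3.141, -0.0, 1.572]
force: [0.0, -0.7, -1.9]
grip_width: 0.0602
grip_force: 20.0
```

Call:
{"fn": "move_arm", "kwargs": {
  "increments": [
    [0,0,0,0],
    [0,0,0,0],
    [0,0,0,0],
    [0,0,0,0],
    [0,0,0,0]
  ],
  "grip": 1
}}

```text
time_s: 32.55
ee_pos: [0.6298, 0.2975, 0.0595]
eef_rot: [3.142, 0.0, 1.572]
force: [0.7, -0.2, -0.1]
grip_width: 0.0936
grip_force: 0.0
```

Call:
{"fn": "move_arm", "kwargs": {
  "increments": [
    [0,0,-0.02,0],
    [0,0,-0.03,0],
    [0,0,-0.05,0],
    [0,0,-0.05,0],
    [0,0,-0.05,0],
    [0,0,-0.05,0],
    [0,0,-0.03,0],
    [0,0,0,0],
    [0,0,0,0]
  ]
}}

```text
time_s: 33.67
ee_pos: [0.6295, 0.2974, 0.3388]
eef_rot: [-3.141, 0.0, 1.572]
force: [0.1, 0.6, -0.3]
grip_width: 0.094
grip_force: 0.0
```

```bash
python3 - <<'E'
from h import *
np.set_printoptions(precision=4,suppress=True)
ims={n:cams.camera(n) for n in('top','side')};print(telemetry.get_obs()['ee_pos'])
print(beaker('yellow',(.63,.2976),z0=.004,ims={'top':ims['top']}))
for n in ims: print(n,beaker('blue',(.503,-.133),ims={n:ims[n]}))
E
```

```text
[0.6295 0.2974 0.3382]
(array([0.628 , 0.2976]), array([ 0.0068, -0.0571, -0.0075,  0.0613]))
top (array([ 0.5035, -0.1333]), array([-0.2088, -0.5877,  0.191 ,  0.5794]))
side (array([ 0.4754, -0.037 ]), array([ -7.0997, -19.0152,   2.1845,   2.2219]))
```

Call:
{"fn": "move_arm", "kwargs": {
  "increments": [
    [-0.0307,-0.009,0,0],
    [-0.0307,-0.009,0,0],
    [-0.0307,-0.009,0,0],
    [-0.0307,-0.009,0,0],
    [-0.0307,-0.009,0,0],
    [-0.0307,-0.009,0,0],
    [-0.0307,-0.009,0,0],
    [-0.0307,-0.009,0,0],
    [-0.0307,-0.009,0,0],
    [-0.0307,-0.009,0,0],
    [-0.0307,-0.009,0,0],
    [-0.0307,-0.009,0,0],
    [-0.0307,-0.009,0,0],
    [-0.0307,-0.009,0,0],
    [0,0,0,0],
    [0,0,0.04,0],
    [0,0,0.05,0],
    [0,0,0.05,0],
    [0,0,0,0],
    [0,0,0,0]
  ]
}}

```text
time_s: 36.28
ee_pos: [0.505, -0.1322, 0.2014]
eef_rot: [3.14, 0.001, 1.572]
force: [0.2, -0.3, 0.8]
grip_width: 0.0938
grip_force: 0.0
```

```bash
python3 - <<'E'
from h import *
np.set_printoptions(precision=4,suppress=True)
ims={n:cams.camera(n) for n in('top','side')};print(telemetry.get_obs()['ee_pos'])
print(beaker('yellow',(.63,.2976),z0=.004,ims={'top':ims['top']}))
print(beaker('blue',(.503,-.133),ims={'side':ims['side']}))
cv2.imwrite('pics/k2.png',np.hstack([ims['top'][100:330,140:480],ims['side'][100:330,160:420]]))
E
```

```text
[ 0.5051 -0.1325  0.2016]
(array([0.628 , 0.2976]), array([ 0.0068, -0.0571, -0.0075,  0.0613]))
(array([ 0.5044, -0.1319]), array([ 0.018 , -0.9883, -0.018 ,  0.9088]))
```

View pics/k2.png

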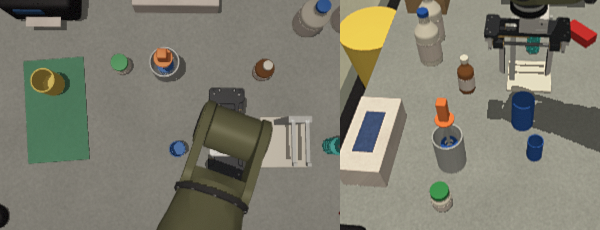

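Yellow stands on the mat at top crop (46,82), and the gripper is over blue at side crop (522,110). I'll grasp blue.

Call:
{"fn": "move_arm", "kwargs": {
  "increments": [
    [-0.001,-0.001,0.03,0],
    [0,0,0.03,0],
    [0,0,0.03,0],
    [0,0,0.03,0],
    [0,0,0.025,0],
    [0,0,0,0],
    [0,0,0,0]
  ]
}}

```text
time_s: 37.25
ee_pos: [0.5042, -0.1337, 0.0562]
eef_rot: [3.139, 0.001, 1.572]
force: [-0.1, 0.4, 0.1]
grip_width: 0.0939
grip_force: 0.0
```

Call:
{"fn": "move_arm", "kwargs": {
  "increments": [
    [0,0,0,0],
    [0,0,0,0],
    [0,0,0,0],
    [0,0,0,0],
    [0,0,0,0],
    [0,0,0,0]
  ],
  "grip": 0,
  "force": 20
}}

```text
time_s: 38.0
ee_pos: [0.5033, -0.1335, 0.0546]
eef_rot: [3.141, 0.0, 1.572]
force: [0.9, 0.3, 3.4]
grip_width: 0.0598
grip_force: 20.0
```

Call:
{"fn": "move_arm", "kwargs": {
  "increments": [
    [0,0,-0.02,0],
    [0,0,-0.03,0],
    [0,0,-0.04,0],
    [0,0,-0.04,0],
    [0,0,0,0],
    [0,0,0,0]
  ]
}}

```text
time_s: 38.75
ee_pos: [0.5027, -0.1333, 0.1832]
eef_rot: [-3.14, -0.001, 1.572]
force: [0.2, -0.7, -2.4]
grip_width: 0.0598
grip_force: 20.0
```

Call:
{"fn": "move_arm", "kwargs": {
  "increments": [
    [0.0295,0,0,0],
    [0.0295,0,0,0],
    [0.0295,0,0,0],
    [0.0295,0,0,0],
    [0.0295,0,0,0],
    [0.0295,0,0,0],
    [0.0295,0,0,0],
    [0.0295,0,0,0],
    [0.0295,0,0,0],
    [0.0295,0,0,0],
    [0.0295,0,0,0],
    [0.0295,0,0,0],
    [0.0295,0,0,0],
    [0.0295,0,0,0],
    [0,0,0,0],
    [0,0,0.04,0],
    [0,0,0.04,0],
    [0,0,0.03,0],
    [0,0,0,0],
    [0,0,0,0]
  ]
}}

```text
time_s: 41.25
ee_pos: [0.5032, 0.2793, 0.0754]
eef_rot: [3.141, -0.0, 1.571]
force: [0.7, 0.3, -1.4]
grip_width: 0.0593
grip_force: 20.0
```

Call:
{"fn": "move_arm", "kwargs": {
  "increments": [
    [0,0,0.009,0],
    [0,0,0.006,0],
    [0,0,0,0],
    [0,0,0,0],
    [0,0,0,0]
  ]
}}

```text
time_s: 41.88
ee_pos: [0.5028, 0.2796, 0.0596]
eef_rot: [3.141, -0.0, 1.572]
force: [-0.5, -0.6, -1.6]
grip_width: 0.0595
grip_force: 20.0
```

Call:
{"fn": "move_arm", "kwargs": {
  "increments": [
    [0,0,0,0],
    [0,0,0,0],
    [0,0,0,0],
    [0,0,0,0],
    [0,0,0,0]
  ],
  "grip": 1
}}

```text
time_s: 42.5
ee_pos: [0.5028, 0.2796, 0.0594]
eef_rot: [-3.142, 0.0, 1.572]
force: [0.4, -0.4, 0.1]
grip_width: 0.0942
grip_force: 0.0
```

Call:
{"fn": "move_arm", "kwargs": {
  "increments": [
    [0,0,-0.02,0],
    [0,0,-0.03,0],
    [0,0,-0.05,0],
    [0,0,-0.05,0],
    [0,0,-0.05,0],
    [0,0,-0.05,0],
    [0,0,0,0],
    [-0.05,-0.01,0,0],
    [-0.05,-0.01,0,0],
    [-0.05,-0.01,0,0],
    [-0.05,-0.01,0,0],
    [-0.05,-0.01,0,0],
    [0,0,0,0],
    [0,0,0,0]
  ]
}}

```text
time_s: 44.25
ee_pos: [0.453, 0.0298, 0.3089]
eef_rot: [-3.141, -0.0, 1.571]
force: [0.1, 0.8, 0.2]
grip_width: 0.0939
grip_force: 0.0
```

```bash
python3 - <<'E'
from h import *
np.set_printoptions(precision=4,suppress=True)
ims={n:cams.camera(n) for n in('top','side')};print(telemetry.get_obs()['ee_pos'])
for c,x in dict(yellow=(.63,.2976),blue=(.503,.28)).items(): print(beaker(c,x,z0=.004,ims={'top':ims['top']}))
cv2.imwrite('pics/k3.png',np.hstack([ims['top'][100:330,140:480],ims['side'][100:400,160:420][:230]]))
E
```

```text
[0.4531 0.0304 0.309 ]
(array([0.628 , 0.2976]), array([ 0.0068, -0.0571, -0.0075,  0.0613]))
(array([0.5031, 0.2796]), array([-0.8808, -0.5247,  1.0194,  0.5131]))
```

View pics/k3.png

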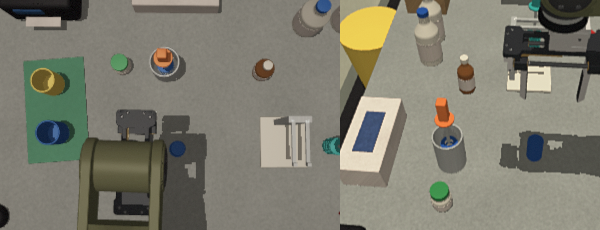

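Both beakers stand on the mat, at top crop (46,82) and (52,132). The brush is in the jar at (163,62), the bystanders are untouched, and the arm is clear.

```bash
python3 -c "
from station import hand_in
print(hand_in())"
```

```text
the job is handed in; nothing more can be done
None
```

I brushed out the blue and yellow beakers in that order (red was absent), left both standing on the green mat and the brush standing head down in the soaking jar, and handed the job in at about 44 s; no verdict was shown.

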